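Hang and lock the strainer in the injector rack's filter housing

TASK

The cleaned strainer on the turntable goes back into the filter housing of the injector rack. Lower it through the two gaps in the housing's collar until it hangs by its lugs on the ledge, turn it clockwise (seen from above) while bearing down lightly until the lugs drop into the locking notches, see that it is fully down, and let go. Go by feel and do not force it, the lugs bend easily, and leave the instruments, the pot, the bowl and the bottle where they are.

Things in the scene. Friction and masses are not known exactly. Their poses are not given: they have to be found in the camera images.
- strainer_mid (a point): Loose stainless strainer insert, 113 mm tall, 0.22 to 0.37 kg, standing upright on the turntable at the start. This point lies on its axis 56 mm above its foot; z points up. From the foot: a dark mesh tube 40 mm in diameter up to 54 mm, a cone to a solid plug 48 mm in diameter (58 to 80 mm), then an upright grip fin. Half a turn about z makes no difference.
- strainer_fin (a point): Centre of the strainer's grip fin, on its axis, 97 mm above its foot; axes as strainer_mid. The fin is flat and upright, in line with the lugs: 42 mm long along x, 12 mm thick along y, 33 mm tall (80 to 113 mm above the foot). Pinch it across its thickness.
- strainer_lugs (a point): Point on the strainer's axis level with the undersides of its two lugs, 62 mm above its foot; axes as strainer_mid. The lugs stick out of the plug along +x and -x to 33 mm from the axis; each is 8 mm wide and 6 mm thick. They bend if the strainer is pressed on the rack with over 40 N.
- collar (a point): Point on the upright axis of the filter housing at ledge height, 105 mm above the counter. The housing, a cup with a round collar 80 mm in diameter and a bore of 51 mm, is fixed in the middle of a steel injector rack (270 x 200 mm, fixed, nothing else in it above 80 mm). z up; x points through one gap. The lugs hang and slide on the ledge, under the rim, with room to 35 mm from the axis.
- collar_rim (a point): Centre of the collar's rim at its top, 12 mm above the ledge; axes as collar. The rim is 4 mm thick, its underside 8 mm above the ledge. Two gaps for the lugs, 12 mm wide, are cut through it, along +x and -x.
- collar_notch_zone (a point): Point on the axis level with the notch floors, 5 mm below the ledge; axes as collar. One notch for each lug, 11.6 mm wide, is cut in the ledge somewhere 35 to 85 degrees clockwise (from above) of its gap, hidden under the rim, at an angle that differs between racks. A wall at the gap bars the way anticlockwise. Beyond the notch the ledge goes on. Home, the lug undersides are at this height.
- turntable: Low-rimmed stainless turntable 340 mm in diameter, standing on the counter; origin on its axis at counter height. The platter, 24 mm above the counter (rim top 34 mm), spins freely on a ball bearing and carries the strainer and the instruments.
- retractor: Mirror-polished retractor 190 mm long with a loop handle, lying on the turntable along its own x, origin near its middle on its underside. Leave it alone.
- curette: Gold-anodised bone curette 170 mm long, lying on the turntable along its own x, origin near its middle on its underside. Leave it alone.
- sound: Thin matte steel uterine sound 290 mm long, lying on the turntable along its own x, origin near its middle on its underside. Leave it alone.
- pot: Squat white specimen pot with lid, 64 mm in diameter, 43 mm tall, on the turntable, origin under its centre. Leave it alone.
- gallipot: Small round steel bowl, 84 mm in diameter, 45 mm tall, at the far side of the counter, origin under its centre. Leave it alone.
- spray: White spray bottle 48 mm in diameter, 167 mm tall, at the far side of the counter, origin under its centre. Leave it alone.
- seal (a point): Centre of the top of the silicone foot seal in the housing, 62.5 mm below the ledge: the strainer's foot just reaches it when the lugs are on the ledge. The foot is a push fit: at the notches the last 5 mm take about 7 N in all (the strainer's own 2 to 4 N counts but is too little, so it must be pressed), then the lugs stand hard on the notch floors. It stays where it is pushed.
There are look-alikes about, which are no part of the job. Leave any blue look-alike of the part that bears strainer_mid alone.

How it is judged:
By the outcome, as a careful person would: the job done as asked, in the order asked, and still so for the second after the job is handed in, with the robot touching nothing.
It also fails if it takes over 72 s, if anything falls off the work surface, if the arm or the gripper's body presses on something with over 40 N, if the wrist force passes 120 N, or if a joint passes its speed limit or range.

ROBOT

A 6-joint arm with a two-finger parallel gripper is mounted at the origin on the work surface. World frame = base frame: x ahead of the robot, y to its left, z up, the work surface at z = 0. Lengths are in mm, angles in rad, forces in N, time in s.
With the tool pointing down it reaches from about 350 to 775 mm from the base axis. Payload 7.3 kg.
Tool frame: the origin (TCP) lies between the finger pads; the fingertips stand 14 mm ahead of it and the grasp point (between the pads) lies 5 mm behind it; y points along the fingers, z is the direction in which the jaws open and shut, and the axes are right-handed (so a half turn about y gives the same grasp; the last joint's range is limited). The gripper opens to 92 mm and grips with 3 to 60 N. Pads are 19 mm wide; open, the fingers measure 130 mm over their backs; the gripper's body (75 mm by 190 mm) begins 47 mm behind the grasp point.
Start: joints at [0.962, 0.342, 1.524, -0, 1.275, -0.146], TCP at [234.379, 469.801, 207.041] pointing down, gripper open.
Joint ranges: [-2.53, 2.53], [-0.77, 2.02], [0.04, 2.7], [-1, 4.14], [0.28, 2.66], [-3.11, 3.11]. Speed limits (rad/s): [2.57, 2.57, 3.14, 3.14, 3.14, 3.14].

INTERFACE

Orientations are given as [roll, pitch, yaw] about the fixed x, y, z axes, in that order (R = Rz(yaw) Ry(pitch) Rx(roll)).
In Python, from plant import bot, vision, order gives the robot as it stands.
- The arm moves only by the tool apply_moves, never from a script. Its argument "rows" is a list of rows, each a list of 3 entries, a list of its own where there are three numbers: the shift along the tool's x, y, z in cm, then the turn about the tool's y in rad, then the finger opening in cm, from 0 to 9.18. A call has 1 to 5 rows; each row is the pose to reach, as a shift and turn from the pose measured when the call began, along the tool's axes at that moment; what a row does not reach only later rows make up. A row lasts 1/8 s, in which the tool goes at most 62.5 mm and 10.7 degrees, less where a joint would pass 70% of its speed; a pose out of reach is approached as far as the arm can. A call with a gripper value outside its range is refused whole. The fingers move at their own pace and stop on an object; the grip force is fixed at half the most. Time passes only in rows, so rows that repeat a pose let the fingers close. It gives the time, the measured TCP pose, the force and the opening at its end, in the units of the state.
- bot.get_obs(): the state, without advancing time (a new reading comes with each control period).
- vision.capture(name): name is "side" or "top" or "wrist"; returns the picture (420x560x3 uint8, red, green, blue); there is no depth.
- vision.camera_info(name): a dict with "mtx" (3x3 intrinsics, pixels), "rvec" (rotation vector, rad) and "tvec" (3), from world to camera coordinates, as OpenCV has them. Camera axes: x right, y down, z forward; pixel columns grow to the right and rows downward; lengths in mm; the calibration is good to about 2 mm. A picture is of the moment at which its call begins: read the wrist's pose just before it. camera_info takes no time and is no camera call; for the wrist camera it gives the pose at the moment of the call.
- order.close_job(): hands the job in, once; it reports no verdict.
The state is a dict: "time": time; "joint_positions": joint angles; "dq": joint speeds; "tau": joint torques, N m; "tool_pos": TCP position; "tcp_rot": TCP orientation; "contact_force": force on the tool from outside, world axes, zero at the start; "moment": the same for the moment, N m; "grip_width": finger opening in mm.
Only numpy, scipy, OpenCV 4.12 (cv2) and the standard library are available. Lean on these libraries where they do the work, as an engineer would, in place of code of your own. Each camera call takes 0.05 s, during which the arm holds its last target.

## Working session

There is one attempt and no reset: what is moved stays moved. The work goes in short steps, Python scripts to look and compute and a tool call to move; the robot and the scene stay as the last step left them, time stands still between calls to the robot, and variables do not carry over. Pictures are saved under pics/ and viewed, and the job is handed in when it is done.

Besides the shell and the picture viewer there is one more tool, called after "Emit:" as name([rows], argument=value, ...), one row to a line, values as JSON. apply_moves: Moves the arm, as the interface text tells. Its arguments: {"type":"object","properties":{"rows":{"type":"array","items":{"type":"array"}}},"required":["rows"]}

```bash
ls; mkdir -p pics; python3 - <<'E'
from plant import bot, vision, order
import cv2
print(bot.get_obs())
for n in ["side","top","wrist"]:
    i=vision.camera_info(n); print(n,i)
    im=vision.capture(n); cv2.imwrite(f"pics/{n}0.png",im[:,:,::-1])
E
```

```text
pics
{'time': 0.0, 'joint_positions': array([ 9.62033836e-01,  3.42708907e-01,  1.52503102e+00,  1.49641112e-05,
        1.27541725e+00, -1.45992632e-01]), 'dq': array([ 1.84323926e-04, -5.69181718e-04,  5.19002610e-05, -1.00060159e-03,
        1.29987871e-03, -6.38220515e-04]), 'tau': array([-6.54403120e-04, -4.31235301e+01, -2.44223017e+01,  7.17294146e-02,
        5.59763610e-02, -1.77507209e-04]), 'tool_pos': array([234.08713401, 469.42105089, 206.3472853 ]), 'tcp_rot': array([-1.57234212e+00,  2.41754192e-04, -4.62774413e-01]), 'contact_force': array([-0.49661679,  0.2744722 ,  0.94116647]), 'moment': array([-0.07758744,  0.01495108,  0.03632397]), 'grip_width': 91.8876808792358}
side {'mtx': array([[452.18754183,   0.        , 289.20357093],
       [  0.        , 452.18754183, 209.14690815],
       [  0.        ,   0.        ,   1.        ]]), 'rvec': array([ 2.12263764, -0.46781779,  0.24909397]), 'tvec': array([-531.41072148,  242.8822001 ,  795.05387553])}
top {'mtx': array([[444.18722915,   0.        , 268.36797127],
       [  0.        , 444.18722915, 213.13966846],
       [  0.        ,   0.        ,   1.        ]]), 'rvec': array([ 2.13971185, -2.12970014,  0.14394618]), 'tvec': array([  20.02612711,  624.18040134, 1073.07476885])}
wrist {'mtx': array([[356.26592278,   0.        , 280.03144479],
       [  0.        , 356.26592278, 208.02892088],
       [  0.        ,   0.        ,   1.        ]]), 'rvec': array([-2.44484762, -1.51320217, -0.22862972]), 'tvec': array([-524.78729168,  -36.17045363,  392.24002705])}
```

View pics/side0.png

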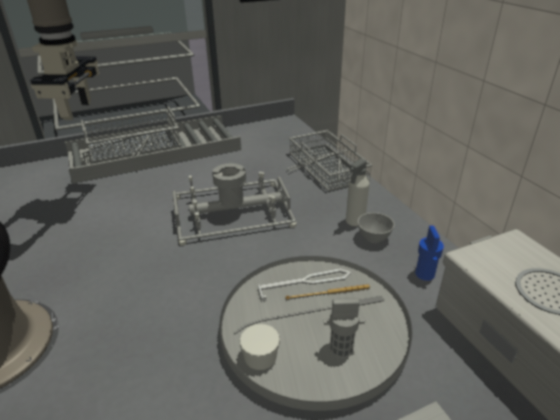

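View pics/top0.png

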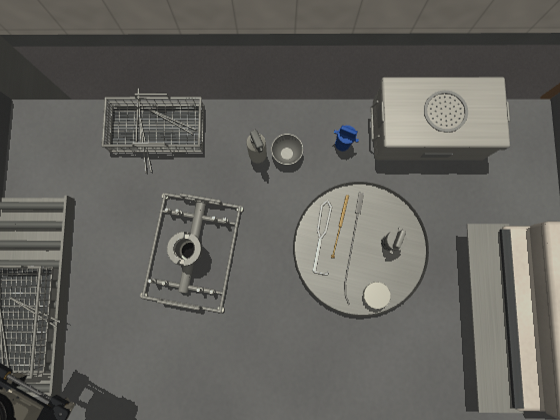

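View pics/wrist0.png

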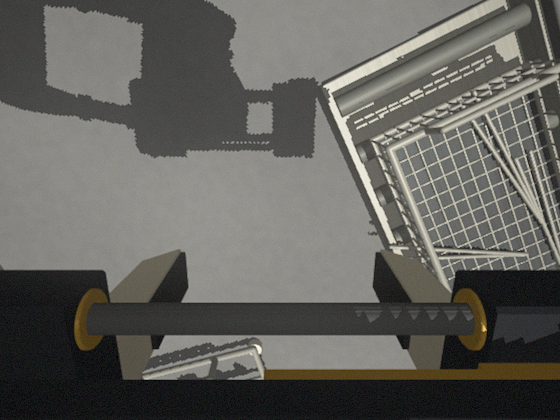

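Candidates for the strainer: the steel one on the turntable (top ~395,240; side ~343,325), and the blue look-alike on the counter (top 346,138; side 430,255). By the description it is the steel one. The housing is at top (186,248). Next I'll check close crops.

```bash
python3 - <<'E'
import cv2, numpy as np
t=cv2.imread("pics/top0.png"); s=cv2.imread("pics/side0.png")
def c(im,x,y,w=32,h=None,k=6):
    return cv2.resize(im[y-w:y+w,x-w:x+w],(384,384),interpolation=cv2.INTER_CUBIC)
a=np.hstack([c(t,395,242,24),c(t,186,248,24)])
b=np.hstack([c(s,343,328,36),c(s,229,185,36)])
b=cv2.convertScaleAbs(b,alpha=1.5)
cv2.imwrite("pics/crop_t.png",a);cv2.imwrite("pics/crop_s.png",b)
E
```

```text
(no output)
```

View pics/crop_t.png

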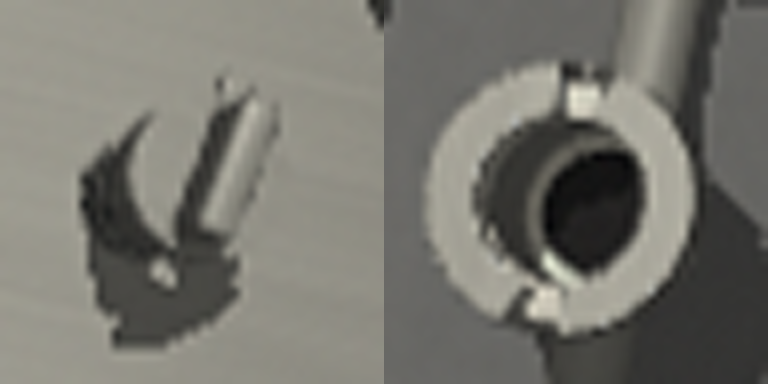

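View pics/crop_s.png

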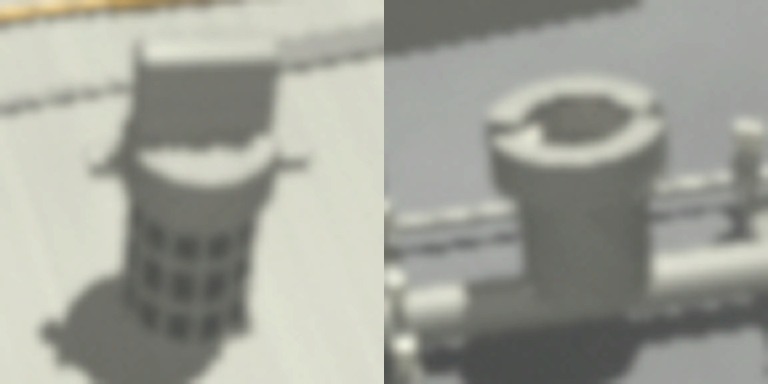

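The left crops show the steel strainer: mesh tube, fin, and lugs in line with the fin. The right crops show the collar with two gaps. The choice holds, so I'll do a coarse localisation from these pixels.

```bash
cat > h.py <<'E'
import numpy as np, cv2
from plant import bot, vision, order
from scipy.spatial.transform import Rotation as Ro
def ray(info,uv):
    R=cv2.Rodrigues(np.array(info["rvec"],float))[0]; t=np.array(info["tvec"],float).ravel()
    n=cv2.undistortPoints(np.array(uv,float).reshape(-1,1,2),info["mtx"],None).reshape(-1,2)
    d=np.c_[n,np.ones(len(n))]@R
    return -R.T@t,d
def onz(info,uv,z):
    c,d=ray(info,uv); return c+d*((z-c[2])/d[:,2])[:,None]
def proj(info,p):
    return cv2.projectPoints(np.array(p,float).reshape(-1,3),np.array(info["rvec"],float),np.array(info["tvec"],float),info["mtx"],None)[0].reshape(-1,2)
def shift(target,rot=None):
    "world target -> tool-axes shift in cm from measured pose"
    o=bot.get_obs(); R=Ro.from_euler('xyz',o["tcp_rot"]).as_matrix()
    return R.T@(np.array(target)-o["tool_pos"])/10
def st():
    o=bot.get_obs()
    print("t %.2f"%o["time"],"pos",o["tool_pos"].round(1),"rot",o["tcp_rot"].round(3),"F",o["contact_force"].round(1),"M",o["moment"].round(2),"g %.1f"%o["grip_width"],"q",o["joint_positions"].round(2)); return o
E
python3 - <<'E'
from h import *
T=vision.camera_info("top");S=vision.camera_info("side")
def pt(x,y): return [371+x/8-.5,218+y/8-.5]
f=onz(T,[pt(250,90),pt(280,105),pt(235,240),pt(200,225)],137); print(f.round(1), f.mean(0).round(1))
print("fin dir", (f[0]+f[1]-f[2]-f[3])/2)
# side: fin top centre crop (208,50)/ (384/72)
k=72/384
print("side fin", onz(S,[[307+208*k,292+50*k]],137))
def pc(x,y): return [162+(x-384)/8-.5,224+y/8-.5]
c=onz(T,[pc(558,198),pc(425,198),pc(692,198),pc(560,62),pc(560,335)],117);print(c.round(1))
print("gap ledge",onz(T,[pc(584,98),pc(542,305)],105).round(1))
print("side rim",onz(S,[[193+(576-384)*k,149+120*k]],117))
for n in("top","wrist"): print(n,ray(vision.camera_info(n),[[280,210]]))
st()
E
```

```text
[[ 575.2 -285.   137. ]
 [ 570.9 -293.4  137. ]
 [ 532.2 -279.1  137. ]
 [ 536.4 -269.3  137. ]] [ 553.7 -281.7  137. ]
fin dir [ 38.79497544 -15.02525103   0.        ]
side fin [[ 551.78279112 -281.94355587  137.        ]]
[[529.5 220.8 117. ]
 [529.4 259.9 117. ]
 [529.7 181.4 117. ]
 [569.6 221.6 117. ]
 [489.7 218.8 117. ]]
gap ledge [[560.2 216.6 105. ]
 [498.8 226.9 105. ]]
side rim [[529.22707678 220.28668293 117.        ]]
top (array([ 454.84870856,    3.53871161, 1155.24534562]), array([[ 0.1581516 , -0.00883524, -0.98774781]]))
wrist (array([160.90150057, 506.77725079, 384.64046818]), array([[ 0.27046216, -0.13612691, -0.95307413]]))
t 0.15 pos [234.2 469.5 206.5] rot [-1.572  0.    -0.463] F [-0.1  0.   1.1] M [-0.03 -0.03  0.02] g 91.8 q [ 0.96  0.34  1.52 -0.    1.28 -0.15]
```

```bash
python3 - <<'E'
from h import *
print(shift([553,-282,240]))
E
```

```text
[ 62.0746187   -3.29693466 -53.01989245]
```

Emit:
apply_moves([
  [[62, -3.3, -53], 0, 9.18],
  [[62, -3.3, -53], 0, 9.18],
  [[62, -3.3, -53], 0, 9.18],
  [[62, -3.3, -53], 0, 9.18],
  [[62, -3.3, -53], 0, 9.18],
])

```text
time: 0.78
tool_pos: [356.5, 180.4, 219.8]
tcp_rot: [-1.572, -0.0, -0.462]
contact_force: [1.7, 0.2, 0.8]
grip_width: 92.0
```

```bash
python3 - <<'E'
from h import *
st();print(shift([553,-282,240]))
E
```

```text
t 0.78 pos [356.5 180.4 219.8] rot [-1.572 -0.    -0.462] F [1.7 0.2 0.8] M [-0.02 -0.03 -0.02] g 92.0 q [ 0.28  0.1   1.81 -0.    1.23 -0.83]
[ 38.2176665   -1.98718831 -32.62330619]
```

Emit:
apply_moves([
  [[38.2, -2, -32.6], 0, 9.18],
  [[38.2, -2, -32.6], 0, 9.18],
  [[38.2, -2, -32.6], -0.09, 9.18],
  [[38.2, -2, -32.6], -0.09, 9.18],
  [[38.2, -2, -32.6], -0.09, 9.18],
])

```text
time: 1.4
tool_pos: [478.4, -107.3, 232.3]
tcp_rot: [-1.571, -0.0, -0.373]
contact_force: [1.1, 0.2, 1.2]
grip_width: 91.5
```

Emit:
apply_moves([
  [[12, -0.5, -9], 0, 9.18],
  [[12, -0.5, -9], 0, 9.18],
])

```text
time: 1.65
tool_pos: [543.9, -213.7, 236.4]
tcp_rot: [-1.571, 0.0, -0.373]
contact_force: [0.6, -0.1, 0.2]
grip_width: 91.6
```

```bash
python3 - <<'E'
from h import *
st();print(shift([553,-282,240]))
E
```

```text
t 1.65 pos [ 543.9 -213.7  236.4] rot [-1.571  0.    -0.373] F [ 0.6 -0.1  0.2] M [ 0.03 -0.07 -0.01] g 91.6 q [-0.51  0.43  1.3  -0.    1.41 -1.7 ]
[ 3.33970438 -0.35816671 -6.02329516]
```

Emit:
apply_moves([
  [[-3, -0.4, -6], 0, 9.18],
  [[-3, -0.4, -6], 0, 9.18],
  [[-3, -0.4, -6], 0, 9.18],
  [[-3, -0.4, -6], 0, 9.18],
])

```text
time: 2.15
tool_pos: [494.6, -257.5, 240.8]
tcp_rot: [-1.571, -0.001, -0.372]
contact_force: [0.2, -0.8, -0.5]
grip_width: 92.0
```

```bash
python3 - <<'E'
from h import *
st(); i=vision.camera_info("wrist")
im=vision.capture("wrist"); cv2.imwrite("pics/w1.png",im[:,:,::-1]); np.save("w1.npy",[i["rvec"],i["tvec"]])
print(proj(i,[[553,-282,137],[553,-282,24]]))
E
```

```text
t 2.15 pos [ 494.6 -257.5  240.8] rot [-1.571e+00 -1.000e-03 -3.720e-01] F [ 0.2 -0.8 -0.5] M [-0.   -0.02 -0.06] g 92.0 q [-0.62  0.38  1.37  0.    1.39 -1.82]
[[277.51385932 270.64097267]
 [278.15818372 226.0015011 ]]
```

View pics/w1.png

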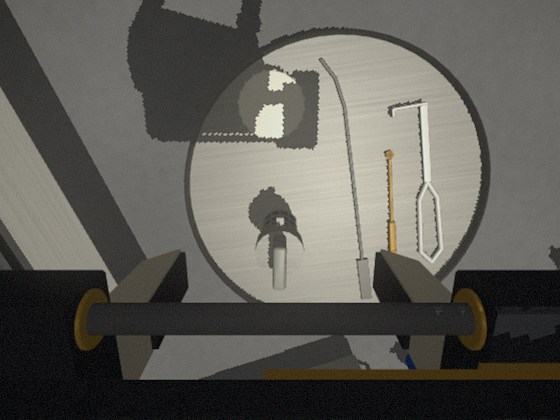

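```bash
python3 - <<'E'
import cv2
im=cv2.imread("pics/w1.png")[205:300,235:325]
cv2.imwrite("pics/w1c.png",cv2.resize(im,None,fx=6,fy=6,interpolation=cv2.INTER_CUBIC))
E
```

```text
(no output)
```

View pics/w1c.png

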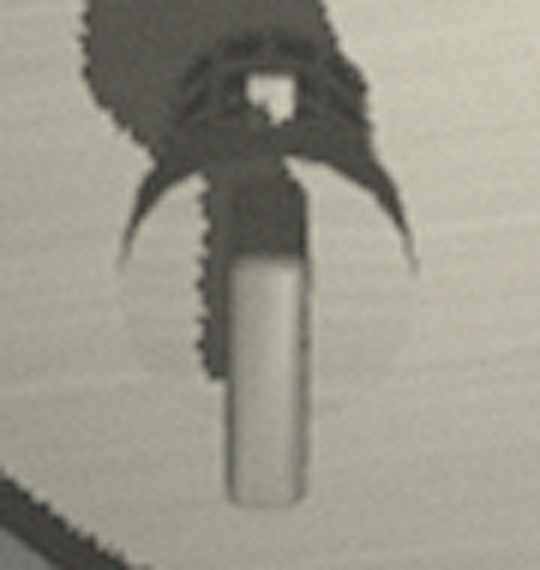

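```bash
python3 - <<'E'
from h import *
i=vision.camera_info("wrist"); r,t=np.load("w1.npy"); i["rvec"]=r;i["tvec"]=t
p=lambda x,y:[235+x/6-.5,205+y/6-.5]
f=onz(i,[p(230,260),p(304,262),p(302,503),p(227,502)],137);print(f.round(1),f.mean(0))
d=(f[0]+f[1]-f[2]-f[3])/2;print(d,np.linalg.norm(d),np.arctan2(d[1],d[0]), np.linalg.norm(f[0]-f[1]))
print(shift([f.mean(0)[0],f.mean(0)[1],121]))
E
```

```text
[[ 531.3 -277.8  137. ]
 [ 535.5 -268.1  137. ]
 [ 571.6 -282.3  137. ]
 [ 567.4 -292.6  137. ]] [ 551.47152118 -280.2020635   137.        ]
[-36.1518278   14.52955564   0.        ] 38.962323343345304 2.7594461794137333 10.597209489216468
[ 6.10907076 11.98222041 -0.06187486]
```

Emit:
apply_moves([
  [[3, 3, -0.1], 0.01, 9.18],
  [[6.1, 7, -0.1], 0.01, 9.18],
  [[6.1, 9, -0.1], 0.01, 9.18],
  [[6.1, 11, -0.1], 0.01, 9.18],
  [[6.1, 11.6, -0.1], 0.01, 9.18],
])

```text
time: 2.82
tool_pos: [551.2, -279.0, 123.6]
tcp_rot: [-1.57, 0.002, -0.38]
contact_force: [-0.1, 0.2, 0.9]
grip_width: 91.6
```

```bash
python3 - <<'E'
from h import *
st();print(shift([551.8,-280.4,121]))
for n in("top","side"):
    im=vision.capture(n); cv2.imwrite(f"pics/{n}1.png",im[:,:,::-1])
t=cv2.imread("pics/top1.png")[190:290,340:460]; s=cv2.imread("pics/side1.png")[250:370,280:410]
cv2.imwrite("pics/c1.png",np.hstack([cv2.resize(t,(400,400),interpolation=2),cv2.resize(s,(400,400),interpolation=2)]))
E
```

```text
t 2.83 pos [ 551.2 -279.   123.6] rot [-1.57   0.002 -0.38 ] F [-0.1  0.2  0.9] M [ 0.03 -0.    0.05] g 91.6 q [-0.59  0.58  1.37  0.    1.19 -1.78]
[ 0.10270127  0.2561108  -0.10596104]
```

View pics/c1.png

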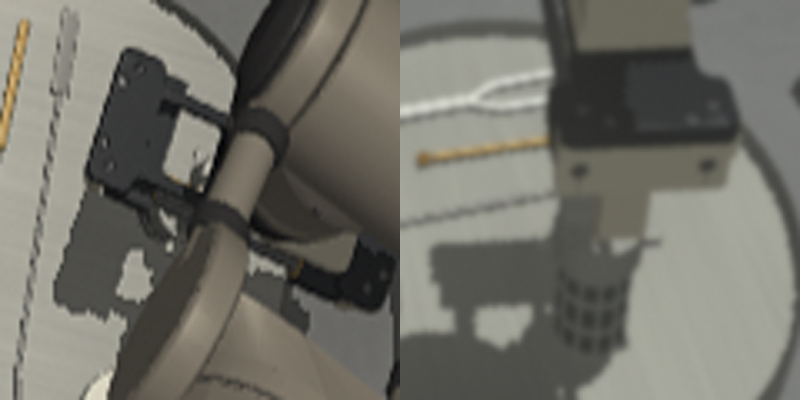

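Emit:
apply_moves([
  [[0.1, 0.2, -0.1], 0, 9.18],
  [[0.1, 0.2, -0.1], 0, 6],
  [[0.1, 0.2, -0.1], 0, 3],
  [[0.1, 0.2, -0.1], 0, 1.8],
  [[0.1, 0.2, -0.1], 0, 1.5],
])

```text
time: 3.55
tool_pos: [552.0, -281.1, 122.8]
tcp_rot: [-1.571, -0.0, -0.381]
contact_force: [0.4, 0.9, 0.1]
grip_width: 56.1
```

Emit:
apply_moves([
  [[0, 0, 0], 0, 1.2],
  [[0, 0, 0], 0, 0.5],
  [[0, 0, 0], 0, 0.5],
  [[0, 0, 0], 0, 0.5],
])

```text
time: 4.05
tool_pos: [552.0, -281.1, 122.8]
tcp_rot: [-1.571, -0.0, -0.381]
contact_force: [0.0, 0.9, -0.3]
grip_width: 16.2
```

```bash
python3 - <<'E'
from h import *
st()
E
```

```text
t 4.05 pos [ 552.  -281.1  122.8] rot [-1.571 -0.    -0.381] F [ 0.   0.9 -0.3] M [0.   0.   0.01] g 16.2 q [-0.59  0.59  1.37  0.    1.19 -1.78]
```

Emit:
apply_moves([
  [[0, 0, 0], 0, 0],
  [[0, 0, 0], 0, 0],
  [[0, 0, 0], 0, 0],
  [[0, 0, 0], 0, 0],
])

```text
time: 4.55
tool_pos: [552.0, -281.1, 122.8]
tcp_rot: [-1.571, -0.0, -0.381]
contact_force: [-0.2, 0.5, 0.8]
grip_width: 0.5
```

```bash
python3 - <<'E'
from h import *
st()
E
```

```text
t 4.55 pos [ 552.  -281.1  122.8] rot [-1.571 -0.    -0.381] F [-0.2  0.5  0.8] M [ 0.03 -0.01 -0.01] g 0.5 q [-0.59  0.59  1.37  0.    1.19 -1.78]
```

```bash
python3 - <<'E'
from h import *
for n in("top","side","wrist"):
    im=vision.capture(n); cv2.imwrite(f"pics/{n}2.png",im[:,:,::-1])
t=cv2.imread("pics/wrist2.png")[180:380,180:380]; s=cv2.imread("pics/side2.png")[250:370,280:400]
cv2.imwrite("pics/c2.png",np.hstack([cv2.resize(t,(400,400),interpolation=2),cv2.resize(s,(400,400),interpolation=2)]))
E
```

```text
(no output)
```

View pics/c2.png

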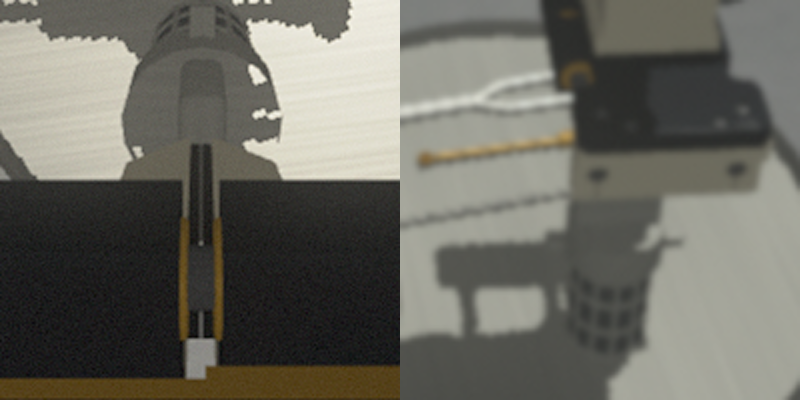

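View pics/wrist2.png

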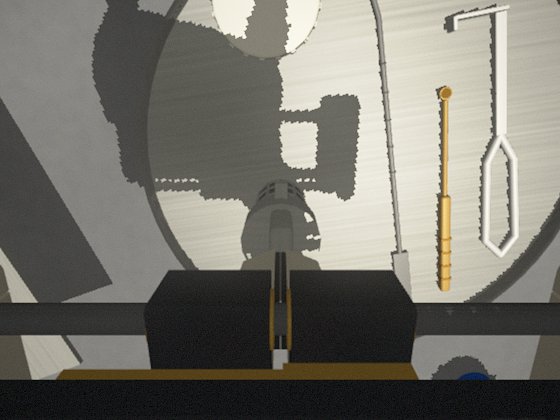

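```bash
python3 - <<'E'
from h import *
o=st(); i=vision.camera_info("wrist")
R=Ro.from_euler('xyz',o["tcp_rot"]).as_matrix()
P=lambda v:o["tool_pos"]+R@np.array(v,float)
print("tcp,tip,grasp",proj(i,[P([0,0,0]),P([0,14,0]),P([0,-5,0])]))
f=np.array([551.8,-280.6]);d=np.array([np.cos(-.38),np.sin(-.38)])
for z in(24,78,104,137): print(z,proj(i,[[*(f-21*d),z],[*f,z],[*(f+21*d),z]]).round(0).tolist())
S=vision.camera_info("side");print("side tcp",proj(S,[P([0,0,0]),P([0,14,0]),[*f,137],[*f,24]]))
im=cv2.imread("pics/wrist2.png")[165:305,210:350];cv2.imwrite("pics/c3.png",cv2.convertScaleAbs(cv2.resize(im,(560,560),interpolation=2),alpha=1.5,beta=20))
im=cv2.imread("pics/side2.png")[290:370,300:380];cv2.imwrite("pics/c4.png",cv2.convertScaleAbs(cv2.resize(im,(560,560),interpolation=2),alpha=1.5,beta=20))
E
```

```text
t 4.70 pos [ 552.  -281.1  122.8] rot [-1.571 -0.    -0.381] F [-0.4  0.4 -0.4] M [0.01 0.01 0.  ] g 0.8 q [-0.59  0.59  1.37  0.    1.19 -1.78]
tcp,tip,grasp [[279.02863214 254.64180946]
 [279.09088766 244.50208519]
 [279.00427238 258.60934876]]
24 [[280.0, 177.0], [280.0, 203.0], [280.0, 227.0]]
78 [[280.0, 195.0], [280.0, 226.0], [280.0, 255.0]]
104 [[280.0, 207.0], [280.0, 241.0], [280.0, 273.0]]
137 [[280.0, 227.0], [280.0, 266.0], [280.0, 302.0]]
side tcp [[345.19972783 307.47623904]
 [344.58977794 313.74592877]
 [345.56255721 300.79862154]
 [340.90465022 348.79917288]]
```

View pics/c3.png

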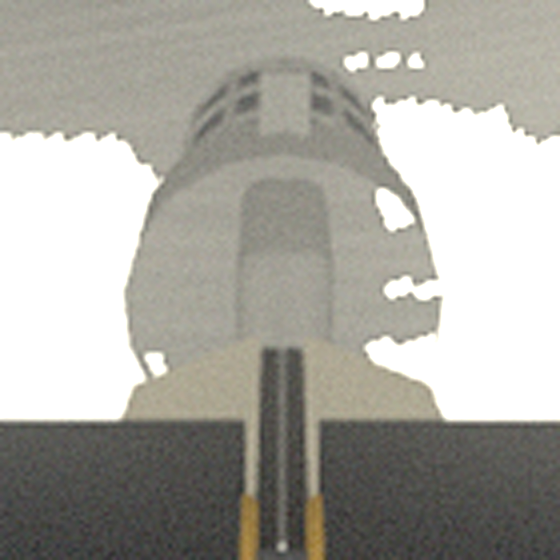

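View pics/c4.png

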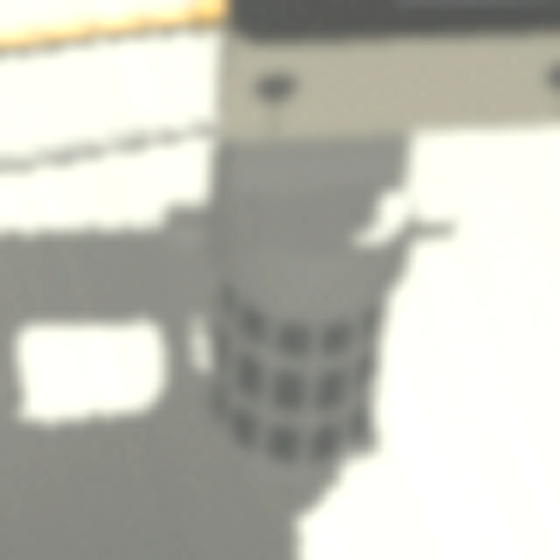

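```bash
python3 - <<'E'
from h import *
o=st(); S=vision.camera_info("side");i=vision.camera_info("wrist")
print("side cam",ray(S,[[280,210]])[0], "wristcam tool", Ro.from_euler('xyz',o["tcp_rot"]).as_matrix().T@(ray(i,[[280,210]])[0]-o["tool_pos"]))
R=Ro.from_euler('xyz',o["tcp_rot"]).as_matrix()
P=lambda v:o["tool_pos"]+R@np.array(v,float)
for s in(46,65,-46,-65): print(s,proj(S,[P([0,14,s]),P([-10,14,s]),P([10,14,s])]).round(1).tolist(), "wrist",proj(i,[P([-9.5,14,s]),P([9.5,14,s])]).round().tolist())
print("closed", proj(S,[P([0,14,-19]),P([0,-42,-19])]).round(1), proj(i,[P([-9.5,14,0]),P([9.5,14,0]),P([-9.5,-30,0])]).round())
E
python3 -c "
import cv2
im=cv2.imread('pics/side1.png')[260:360,290:410];cv2.imwrite('pics/c5.png',cv2.resize(im,None,fx=6,fy=6,interpolation=2))"
```

```text
t 4.70 pos [ 552.  -281.1  122.8] rot [-1.571 -0.    -0.381] F [-0.4  0.4 -0.4] M [0.01 0.01 0.  ] g 0.8 q [-0.59  0.59  1.37  0.    1.19 -1.78]
side cam [ 261.8686985  -698.96788224  645.26619884] wristcam tool [ -82.19369327 -178.11009653    0.51051428]
46 [[340.3, 293.1], [334.4, 293.3], [346.3, 292.8]] wrist [[359.0, 229.0], [357.0, 259.0]]
65 [[338.7, 285.1], [332.8, 285.3], [344.5, 284.9]] wrist [[392.0, 229.0], [389.0, 259.0]]
-46 [[349.3, 336.8], [342.7, 337.0], [356.0, 336.5]] wrist [[199.0, 229.0], [201.0, 259.0]]
-65 [[351.5, 347.0], [344.7, 347.3], [358.2, 346.7]] wrist [[166.0, 229.0], [169.0, 259.0]]
closed [[346.5 322.9]
 [349.2 296.8]] [[279. 229.]
 [279. 259.]
 [279. 263.]]
```

View pics/c5.png

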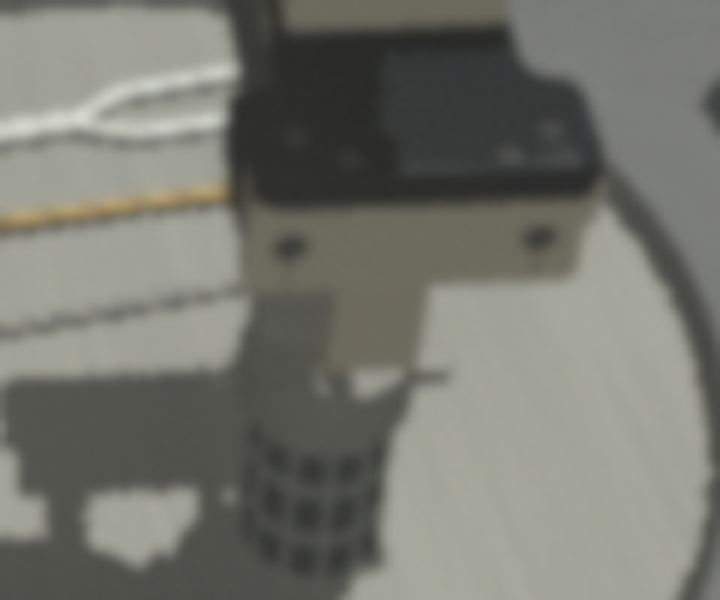

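```bash
python3 - <<'E'
import cv2,numpy as np
im=cv2.imread("pics/side2.png")[285:345,310:390]
print(im[20:45:2,20:55:3,1])
a=cv2.resize(im,None,fx=9,fy=9,interpolation=2).astype(float)
cv2.imwrite("pics/c6.png",np.clip((a-60)*3.5,0,255))
E
```

```text
[[140 108 106  96 106 108 108 108 108 107 107 107]
 [128 108 107 101 108 107 107 107 106 106 113 114]
 [117 101 102  98 100  99  97  97  95 100 143 150]
 [119  86  88  88  87  87  87  86  86  97 158 163]
 [110  85  88  87  87  88  87  87  87 103 159 162]
 [106  85  88  88  87  87  86  86  86 111 160 160]
 [ 99  83  84  85  85  84  83  82 103 138 160 161]
 [ 85  81  81  83  82  82  82  82 132 157 157 161]
 [ 78  81  81  82  82  82  82  85 139 140 133 140]
 [ 79  80  81  82  82  82  83 111 143 104 112 126]
 [ 78  80  82  84  83  82  84  99  99  94 154 160]
 [ 79  80  84  85  86  86  85  85  85 103 163 165]
 [ 82  80  83  85  86  87  86  85  83 123 164 165]][ WARN:0@0.076] global loadsave.cpp:1063 imwrite_ Unsupported depth image for selected encoder is fallbacked to CV_8U.
```

View pics/c6.png

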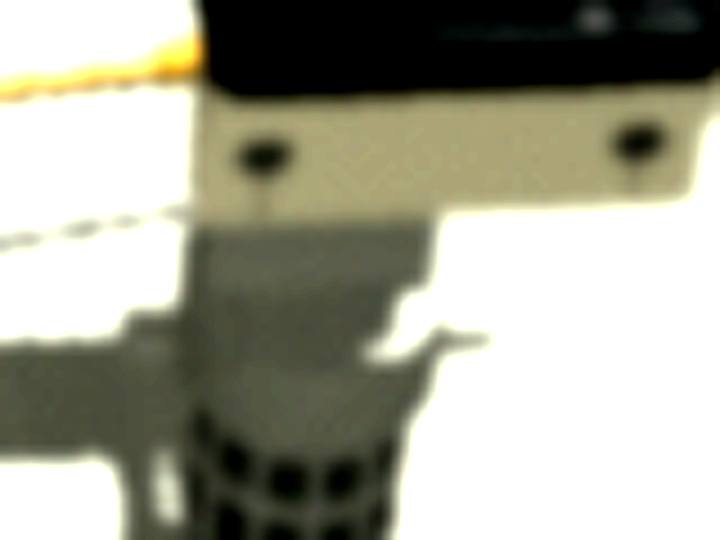

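```bash
python3 - <<'E'
from h import *
o=st(); S=vision.camera_info("side");i=vision.camera_info("wrist")
R=Ro.from_euler('xyz',o["tcp_rot"]).as_matrix()
P=lambda v:o["tool_pos"]+R@np.array(v,float)
for s in (-95,-80,-65):print("body edge",s,proj(S,[P([-37,-42,s]),P([37,-42,s]),P([-37,-42,-s]),P([37,-42,-s])]).round().tolist())
for y in(14,0,-10,-20,-30): print(y,"outer",proj(S,[P([-9.5,y,-65]),P([9.5,y,-65])]).round().tolist(),"inner",proj(S,[P([-9.5,y,-46])]).round().tolist(),"wrist inner open",proj(i,[P([-9.5,y,46]),P([9.5,y,46])]).round().tolist(),"outer",proj(i,[P([-9.5,y,65])]).round().tolist())
E
python3 -c "
import cv2
im=cv2.imread('pics/wrist0.png')[230:400,340:520];cv2.imwrite('pics/c7.png',cv2.convertScaleAbs(cv2.resize(im,None,fx=4,fy=3.5,interpolation=2),alpha=1.3))"
```

```text
t 4.70 pos [ 552.  -281.1  122.8] rot [-1.571 -0.    -0.381] F [-0.4  0.4 -0.4] M [0.01 0.01 0.  ] g 0.8 q [-0.59  0.59  1.37  0.    1.19 -1.78]
body edge -95 [[331.0, 339.0], [386.0, 336.0], [316.0, 249.0], [360.0, 248.0]]
body edge -80 [[330.0, 330.0], [383.0, 328.0], [317.0, 255.0], [362.0, 253.0]]
body edge -65 [[328.0, 322.0], [381.0, 319.0], [318.0, 261.0], [363.0, 259.0]]
14 outer [[345.0, 347.0], [358.0, 347.0]] inner [[343.0, 337.0]] wrist inner open [[359.0, 229.0], [357.0, 259.0]] outer [[392.0, 229.0]]
0 outer [[346.0, 341.0], [359.0, 340.0]] inner [[344.0, 331.0]] wrist inner open [[365.0, 238.0], [362.0, 270.0]] outer [[400.0, 238.0]]
-10 outer [[346.0, 336.0], [359.0, 336.0]] inner [[344.0, 326.0]] wrist inner open [[369.0, 246.0], [366.0, 279.0]] outer [[406.0, 246.0]]
-20 outer [[347.0, 332.0], [360.0, 331.0]] inner [[345.0, 321.0]] wrist inner open [[374.0, 254.0], [371.0, 289.0]] outer [[413.0, 254.0]]
-30 outer [[347.0, 327.0], [361.0, 326.0]] inner [[345.0, 317.0]] wrist inner open [[379.0, 263.0], [376.0, 300.0]] outer [[421.0, 263.0]]
```

View pics/c7.png

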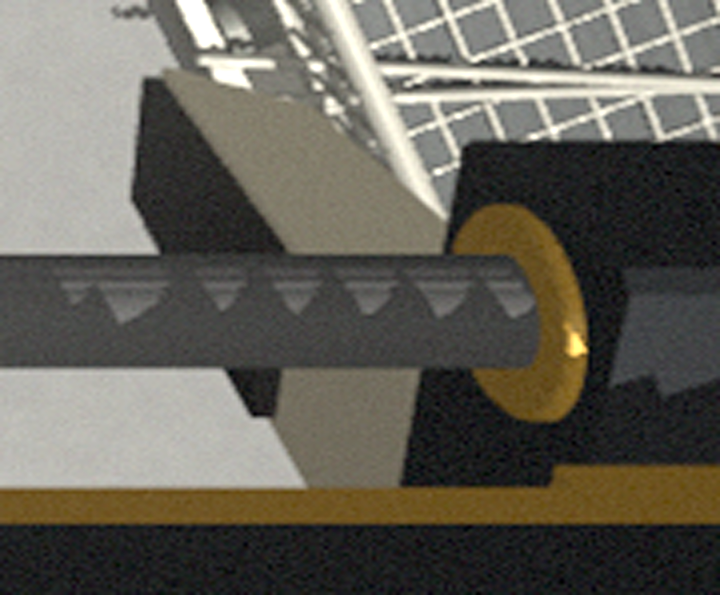

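View pics/side2.png

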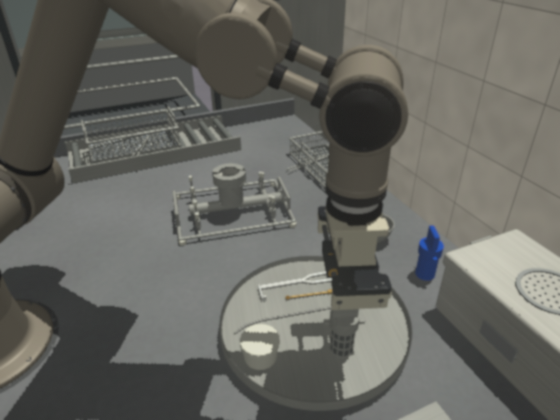

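```bash
python3 -c "
import cv2
im=cv2.imread('pics/top0.png')[185:320,295:400];cv2.imwrite('pics/c8.png',cv2.resize(im,None,fx=4.4,fy=4.4,interpolation=2))
im=cv2.imread('pics/w1.png')[20:290,180:490];cv2.imwrite('pics/c9.png',cv2.resize(im,None,fx=2.2,fy=2.2,interpolation=2))"
```

```text
(no output)
```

View pics/c8.png

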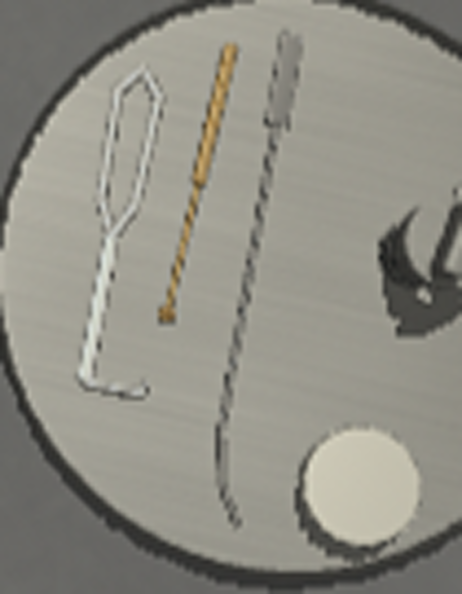

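View pics/c9.png

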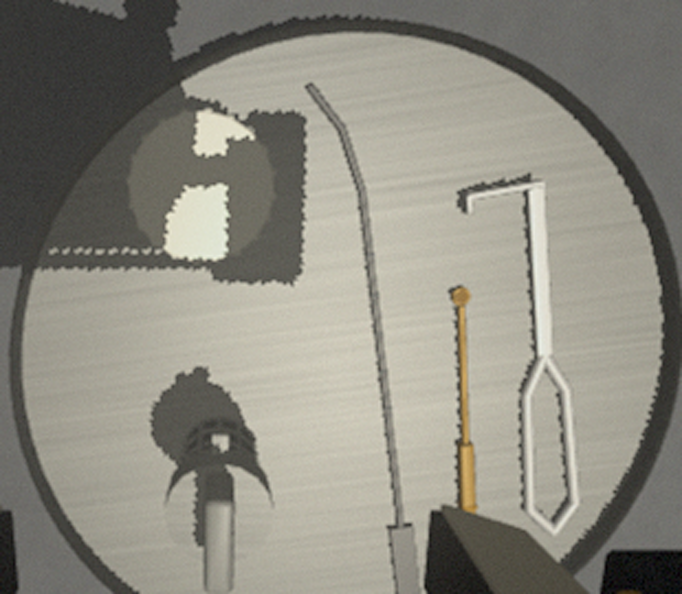

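```bash
python3 - <<'E'
from h import *
T=vision.camera_info("top"); W=vision.camera_info("wrist"); r,t=np.load("w1.npy")
W["rvec"],W["tvec"]=r,t
a=np.array([(167,317),(201,187),(238,524),(279,122),(86,378),(145,70),(108,235),(362,485)],float)/4.4+[294.5,184.5]
b=np.array([(460,295),(466,445),(310,85),(402,525),(543,182),(557,530),(544,357),(201,183)],float)/2.2+[179.5,19.5]
z=[27]*7+[67]
w=np.vstack([onz(T,[p],h) for p,h in zip(a,z)])
w2=np.vstack([onz(W,[p],h) for p,h in zip(b,z)])
print(np.c_[w,w2].round(0))
w=np.vstack([w,[553,-281.5,137]]);b=np.vstack([b,[279,267.5]])
ok,rv,tv=cv2.solvePnP(w,b,W["mtx"],None,r.copy(),t.copy(),True)
e=cv2.projectPoints(w,rv,tv,W["mtx"],None)[0].reshape(-1,2)-b;print(np.abs(e).max())
R=cv2.Rodrigues(rv)[0];R0=cv2.Rodrigues(r)[0]
print("cam pnp",-R.T@tv,"info",-R0.T@t, "rot diff",cv2.Rodrigues(R@R0.T)[0].ravel())
E
```

```text
[[ 517. -139.   27.  517. -138.   27.]
 [ 592. -160.   27.  595. -157.   27.]
 [ 401. -177.   27.  398. -175.   27.]
 [ 630. -206.   27.  627. -202.   27.]
 [ 482.  -92.   27.  479.  -85.   27.]
 [ 661. -129.   27.  661. -124.   27.]
 [ 564. -106.   27.  563. -106.   27.]
 [ 424. -239.   67.  420. -237.   67.]]
3.493069887478555
cam pnp [ 423.05924122 -226.19673805  416.79096298] info [ 418.15058004 -227.0627887   418.82312946] rot diff [-0.00254241  0.00986675  0.00485456]
```

Something disagrees. The fingers closed to 0.5 mm at TCP z = 123 with nothing between them. The side and wrist views both show the fingertips about 32 mm higher than the stated tool geometry gives (tip at tool y ≈ -18 mm, not +14). The wrist camera pose itself checks out by PnP to within about 5 mm. I'll trust what I can see: open, go 32 mm lower watching the force, and look again before closing.

Emit:
apply_moves([
  [[0, 0, 0], 0, 9.18],
  [[0, 0, 0], 0, 9.18],
  [[0, 0, 0], 0, 9.18],
  [[0, 0, 0], 0, 9.18],
  [[0, 0, 0], 0, 9.18],
])

```text
time: 5.32
tool_pos: [552.0, -281.1, 122.8]
tcp_rot: [-1.571, -0.0, -0.381]
contact_force: [0.1, -0.6, 0.1]
grip_width: 46.0
```

Emit:
apply_moves([
  [[0, 0.5, 0], 0, 9.18],
  [[0, 1, 0], 0, 9.18],
  [[0, 1.5, 0], 0, 9.18],
  [[0, 2, 0], 0, 9.18],
  [[0, 2.2, 0], 0, 9.18],
])

```text
time: 5.95
tool_pos: [551.8, -281.0, 100.2]
tcp_rot: [-1.571, 0.0, -0.381]
contact_force: [0.3, 0.7, 0.7]
grip_width: 91.2
```

```bash
python3 - <<'E'
from h import *
st()
im=vision.capture("side"); cv2.imwrite(f"pics/side3.png",im[:,:,::-1])
im=vision.capture("wrist"); cv2.imwrite(f"pics/wrist3.png",im[:,:,::-1])
s=cv2.imread("pics/side3.png")[270:370,300:400]; t=cv2.imread("pics/wrist3.png")[150:350,180:380]
cv2.imwrite("pics/c10.png",np.hstack([cv2.resize(t,(400,400),interpolation=2),cv2.resize(s,(400,400),interpolation=2)]))
E
```

```text
t 5.95 pos [ 551.8 -281.   100.2] rot [-1.571  0.    -0.381] F [0.3 0.7 0.7] M [-0.03  0.03 -0.01] g 91.2 q [-0.59  0.61  1.39  0.    1.14 -1.78]
```

View pics/c10.png

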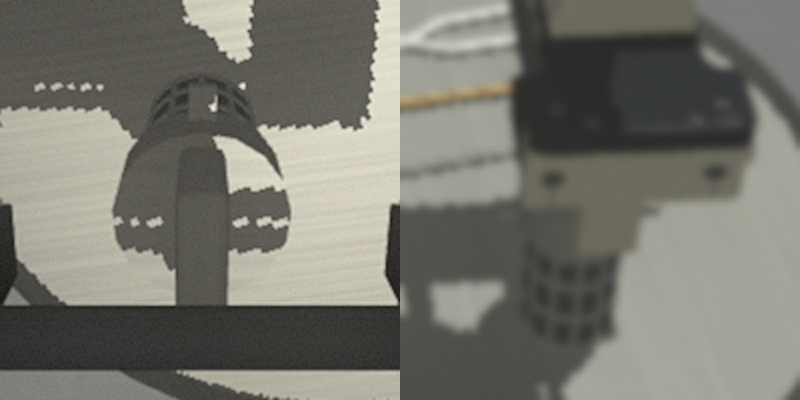

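Emit:
apply_moves([
  [[0, 0.4, 0], 0, 9.18],
  [[0, 0.8, 0], 0, 6],
  [[0, 0.8, 0], 0, 4],
  [[0, 0.8, 0], 0, 3],
  [[0, 0.8, 0], 0, 2.5],
])

```text
time: 6.68
tool_pos: [552.0, -281.1, 92.6]
tcp_rot: [-1.571, -0.0, -0.381]
contact_force: [-0.4, 0.2, 0.3]
grip_width: 56.2
```

Emit:
apply_moves([
  [[0, 0, 0], 0, 2],
  [[0, 0, 0], 0, 1.5],
  [[0, 0, 0], 0, 1],
  [[0, 0, 0], 0, 0.5],
  [[0, 0, 0], 0, 0.2],
])

```text
time: 7.3
tool_pos: [552.0, -281.0, 92.6]
tcp_rot: [-1.571, 0.0, -0.381]
contact_force: [-0.2, 0.7, -0.2]
grip_width: 11.7
```

```bash
python3 - <<'E'
from h import *
st()
E
```

```text
t 7.30 pos [ 552.  -281.    92.6] rot [-1.571  0.    -0.381] F [-0.2  0.7 -0.2] M [-0.01  0.01 -0.01] g 11.7 q [-0.59  0.62  1.4   0.    1.12 -1.78]
```

Emit:
apply_moves([
  [[0, 0, 0], 0, 0],
  [[0, 0, 0], 0, 0],
  [[0, -0.5, 0], 0, 0],
  [[0, -1.5, 0], 0, 0],
  [[0, -3, 0], 0, 0],
])

```text
time: 7.92
tool_pos: [551.7, -280.9, 123.1]
tcp_rot: [-1.571, 0.001, -0.381]
contact_force: [-0.1, -0.2, -3.3]
grip_width: 11.8
```

Emit:
apply_moves([
  [[0, -5, 0], 0, 0],
  [[0, -10, 0], 0, 0],
  [[0, -13, 0], 0, 0],
  [[0, -13, 0], 0, 0],
])

```text
time: 8.43
tool_pos: [552.9, -281.6, 256.7]
tcp_rot: [-1.572, -0.006, -0.381]
contact_force: [-0.1, -0.2, -3.9]
grip_width: 11.7
```

```bash
python3 - <<'E'
from h import *
st()
for n in ("side","wrist"):
    im=vision.capture(n); cv2.imwrite(f"pics/{n}4.png",im[:,:,::-1])
s=cv2.imread("pics/side4.png")[180:330,270:420]; t=cv2.imread("pics/wrist4.png")[150:350,180:380]
cv2.imwrite("pics/c11.png",np.hstack([cv2.resize(t,(400,400),interpolation=2),cv2.resize(s,(400,400),interpolation=2)]))
E
```

```text
t 8.43 pos [ 552.9 -281.6  256.7] rot [-1.572 -0.006 -0.381] F [-0.1 -0.2 -3.9] M [-0.05 -0.03 -0.03] g 11.7 q [-0.59  0.49  1.15  0.    1.49 -1.78]
```

View pics/c11.png

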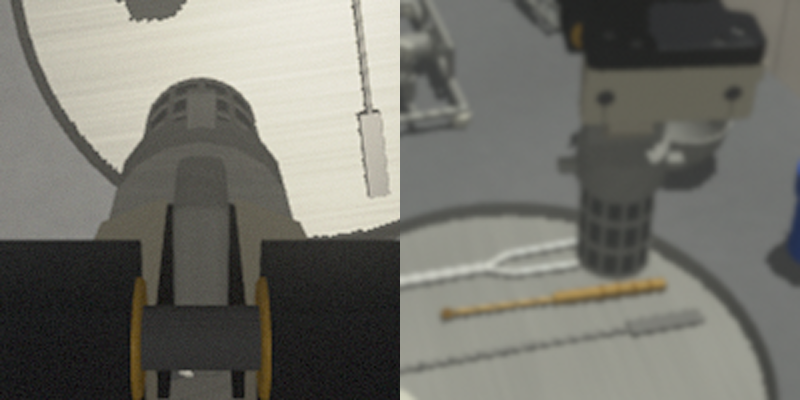

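Held: width 11.7 mm, weight about 3.5 N, and the strainer hangs straight. Now I'll refine the gap direction.

```bash
python3 - <<'E'
import cv2
t=cv2.imread("pics/top0.png")[228:270,164:204]
cv2.imwrite("pics/c12.png",cv2.resize(t,None,fx=14,fy=14,interpolation=cv2.INTER_CUBIC))
t=cv2.imread("pics/side0.png")[158:190,206:252]
cv2.imwrite("pics/c13.png",cv2.resize(t,None,fx=14,fy=14,interpolation=cv2.INTER_CUBIC))
E
```

```text
(no output)
```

View pics/c12.png

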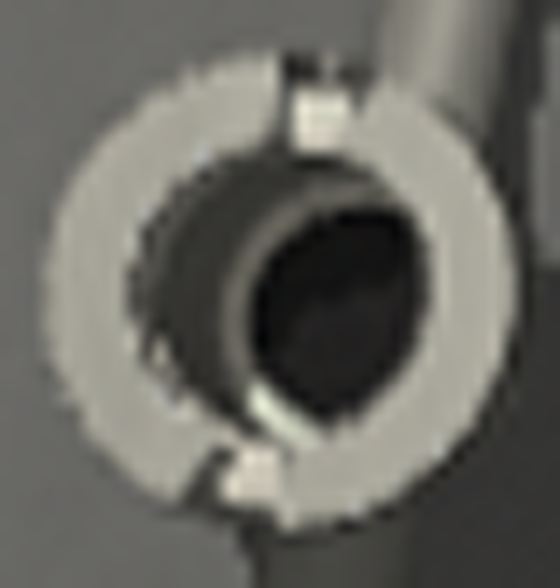

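View pics/c13.png

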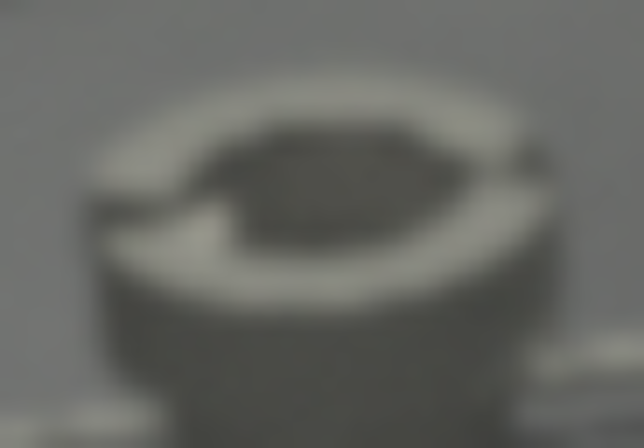

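```bash
python3 - <<'E'
from h import *
T=vision.camera_info("top")
p=lambda x,y:[164+x/14-.5,228+y/14-.5]
u=onz(T,[p(283,57),p(368,85),p(180,503),p(288,525)],117)
print(u.round(1)); m=(u[0]+u[1]-u[2]-u[3]);print(np.arctan2(m[1],m[0]), u.mean(0))
print("spray",onz(T,[[257,147]],150), "gallipot",onz(T,[[287,150]],45))
st(); print(shift([638,202,262]))
E
```

```text
[[568.8 221.1 117. ]
 [564.2 206.6 117. ]
 [494.1 235.7 117. ]
 [490.5 217.5 117. ]]
-0.1705977700776755 [529.40220466 220.20630987 117.        ]
spray [[765.17785443  48.74301779 150.        ]] gallipot [[789.63409707 -24.15567101  45.        ]]
t 8.53 pos [ 551.4 -280.6  252.2] rot [-1.57   0.002 -0.381] F [-0.3 -0.6 -4.1] M [-0.01  0.02 -0.01] g 11.5 q [-0.59  0.49  1.16  0.    1.49 -1.78]
[-9.88782021 -0.92661612 48.02534176]
```

Emit:
apply_moves([
  [[-10, -0.9, 48], -0.1, 0],
  [[-10, -0.9, 48], -0.21, 0],
  [[-10, -0.9, 48], -0.21, 0],
  [[-10, -0.9, 48], -0.21, 0],
  [[-10, -0.9, 48], -0.21, 0],
])

```text
time: 9.15
tool_pos: [605.2, 28.8, 256.3]
tcp_rot: [-1.57, 0.006, -0.171]
contact_force: [1.5, -0.2, -3.6]
grip_width: 12.0
```

```bash
python3 - <<'E'
from h import *
st(); print(shift([638,202,262]))
E
```

```text
t 9.15 pos [605.2  28.8 256.3] rot [-1.57   0.006 -0.171] F [ 1.5 -0.2 -3.6] M [ 0.   -0.07 -0.03] g 12.0 q [-0.08  0.47  1.19  0.    1.49 -1.48]
[ 0.28555696 -0.56538843 17.6253945 ]
```

Emit:
apply_moves([
  [[0.3, -0.5, 17.6], 0, 0],
  [[0.3, -0.5, 17.6], 0, 0],
  [[0.3, -0.5, 17.6], 0, 0],
  [[0.3, -0.5, 17.6], 0, 0],
])

```text
time: 9.65
tool_pos: [636.9, 205.9, 257.9]
tcp_rot: [-1.571, 0.011, -0.165]
contact_force: [0.1, -0.6, -3.3]
grip_width: 11.8
```

```bash
python3 - <<'E'
from h import *
st(); i=vision.camera_info("wrist"); np.save("w5.npy",[i["rvec"],i["tvec"]])
im=vision.capture("wrist"); cv2.imwrite(f"pics/w5.png",im[:,:,::-1])
c=proj(i,[[529.4,220.4,117]])[0];print(c)
x,y=map(int,c);t=cv2.imread("pics/w5.png");y0,x0=max(y-70,0),x-70;print(x0,y0)
cv2.imwrite("pics/c14.png",cv2.resize(t[y0:y0+140,x0:x0+140],None,fx=4,fy=4,interpolation=2))
E
```

```text
t 9.65 pos [636.9 205.9 257.9] rot [-1.571  0.011 -0.165] F [ 0.1 -0.6 -3.3] M [-0.05 -0.01  0.05] g 11.8 q [ 0.2   0.61  0.96  0.    1.59 -1.21]
[274.9382932   65.84077044]
204 0
```

View pics/c14.png

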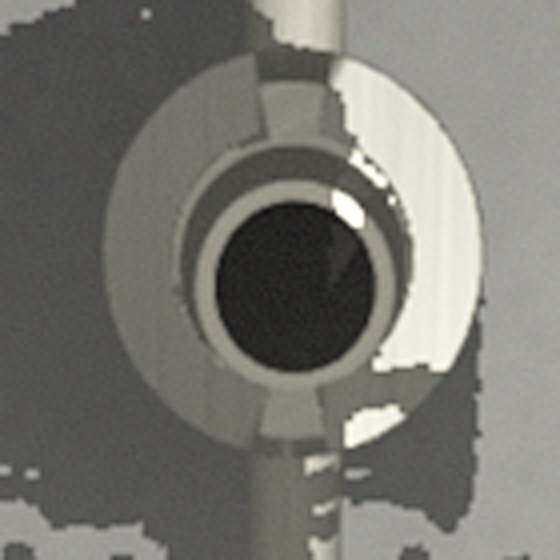

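```bash
python3 - <<'E'
from h import *
i=vision.camera_info("wrist"); r,t=np.load("w5.npy"); i["rvec"]=r;i["tvec"]=t
p=lambda x,y:[204+x/4-.375,y/4-.375]
u=onz(i,[p(252,53),p(333,53),p(252,447),p(341,450)],117)
print(u.round(1)); m=u[0]+u[1]-u[2]-u[3]; print("yaw",np.arctan2(m[1],m[0]),u.mean(0))
print(onz(i,[p(292.5,50),p(292.5,450),p(103,250),p(482,250)],117).round(1))
o=st(); print(Ro.from_euler('xyz',o["tcp_rot"]).as_matrix().round(3))
E
```

```text
[[489.1 220.5 117. ]
 [491.8 236.6 117. ]
 [564.5 207.1 117. ]
 [568.3 226.  117. ]]
yaw 2.9852101750914426 [528.41738208 222.54590418 117.        ]
[[489.9 228.6 117. ]
 [566.6 215.6 117. ]
 [520.3 183.4 117. ]
 [533.3 261.4 117. ]]
t 9.70 pos [637.1 203.4 258.3] rot [-1.572  0.01  -0.168] F [ 0.3 -0.1 -3.3] M [-0.01  0.05 -0.01] g 11.7 q [ 0.19  0.6   0.96  0.    1.59 -1.21]
[[ 0.986 -0.011  0.167]
 [-0.167  0.     0.986]
 [-0.01  -1.    -0.001]]
```

```bash
python3 - <<'E'
from h import *
st(); i=vision.camera_info("wrist"); np.save("w6.npy",[i["rvec"],i["tvec"]])
im=vision.capture("wrist"); cv2.imwrite(f"pics/w6.png",im[:,:,::-1])
t=cv2.imread("pics/w6.png")
cv2.imwrite("pics/c15.png",cv2.resize(t[0:140,204:344],None,fx=4,fy=4,interpolation=2))
print(shift([529,220.5,215]))
E
```

```text
t 9.70 pos [637.1 203.4 258.3] rot [-1.572  0.01  -0.168] F [ 0.3 -0.1 -3.3] M [-0.01  0.05 -0.01] g 11.7 q [ 0.19  0.6   0.96  0.    1.59 -1.21]
[-10.94552085   4.49059828   0.02275116]
```

View pics/c15.png

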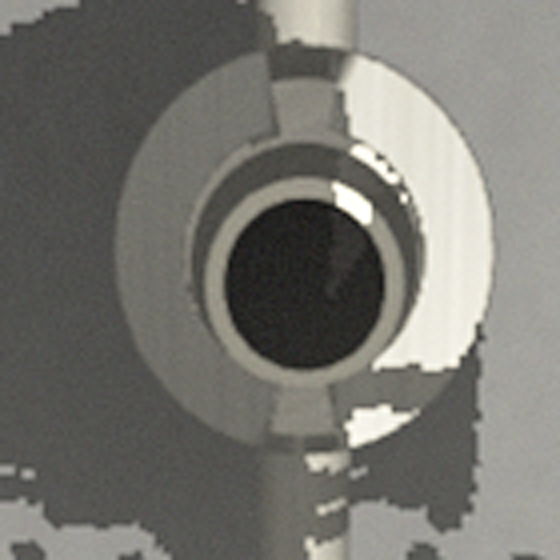

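```bash
python3 - <<'E'
from h import *
i=vision.camera_info("wrist"); r,t=np.load("w6.npy"); i["rvec"]=r;i["tvec"]=t
p=lambda x,y:[204+x/4-.375,y/4-.375]
u=onz(i,[p(266,52),p(349,54),p(266,442),p(350,446)],117)
m=u[0]+u[1]-u[2]-u[3]; print("yaw",np.arctan2(m[1],m[0])-np.pi,u.mean(0))
v=onz(i,[p(305,45),p(305,450),p(116,247.5),p(494,247.5)],117);print(v.round(1),v.mean(0))
E
```

```text
yaw -0.16546766412102265 [528.58655346 222.84806022 117.        ]
[[489.6 228.9 117. ]
 [567.2 215.7 117. ]
 [520.3 183.6 117. ]
 [533.5 261.5 117. ]] [527.6606064  222.41434878 117.        ]
```

```bash
python3 - <<'E'
from h import *
st();print(shift([528.8,221.3,208]))
E
```

```text
t 9.75 pos [637.3 201.8 258.8] rot [-1.572  0.01  -0.17 ] F [ 0.1 -1.1 -3.7] M [0.   0.02 0.  ] g 11.9 q [ 0.19  0.6   0.96  0.    1.59 -1.21]
[-10.97182438   5.19077307   0.09932387]
```

Emit:
apply_moves([
  [[-5, 0, 0.1], 0, 0],
  [[-11, 0, 0.1], 0, 0],
  [[-11, 2, 0.1], 0, 0],
  [[-11, 4, 0.1], 0, 0],
  [[-11, 4.5, 0.1], 0, 0],
])

```text
time: 10.38
tool_pos: [527.6, 219.6, 213.4]
tcp_rot: [-1.574, 0.013, -0.172]
contact_force: [0.3, -0.6, -3.2]
grip_width: 12.0
```

Emit:
apply_moves([
  [[0, 0, 0], 0, 0],
  [[0, 0, 0], 0, 0],
])

```text
time: 10.62
tool_pos: [528.1, 219.1, 213.8]
tcp_rot: [-1.574, 0.012, -0.172]
contact_force: [0.1, -0.0, -3.4]
grip_width: 11.9
```

```bash
python3 - <<'E'
from h import *
st();print(shift([528.8,221.3,195]))
for n in ("side","top"):
    im=vision.capture(n); cv2.imwrite(f"pics/{n}6.png",im[:,:,::-1])
s=cv2.imread("pics/side6.png")[110:230,180:290]; t=cv2.imread("pics/top6.png")[190:310,130:240]
cv2.imwrite("pics/c16.png",np.hstack([cv2.resize(t,(400,436),interpolation=2),cv2.resize(s,(400,436),interpolation=2)]))
E
```

```text
t 10.62 pos [528.1 219.1 213.8] rot [-1.574  0.012 -0.172] F [ 0.1 -0.  -3.4] M [ 0.02 -0.03  0.01] g 11.9 q [ 0.26  0.43  1.37  0.    1.35 -1.14]
[0.05693682 1.88350841 0.23727381]
```

View pics/c16.png

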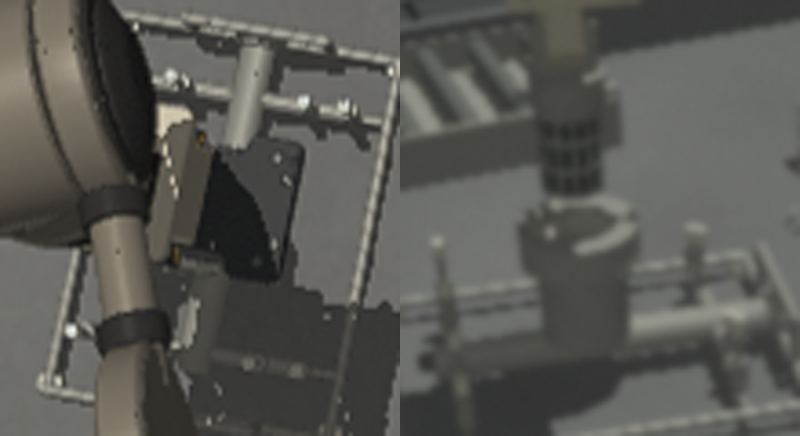

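```bash
python3 - <<'E'
from h import *
S=vision.camera_info("side")
a=proj(S,[[529,221,117],[529,221,150],[529,221,205],[530,221,150],[529,222,150]]);print(a)
c=cv2.imread("pics/side6.png")[120:185,205:255]
cv2.imwrite("pics/c17.png",np.clip(cv2.resize(c,None,fx=9,fy=9,interpolation=2)*1.6,0,255).astype(np.uint8))
E
```

```text
[[228.81382165 171.38708766]
 [227.76636444 159.0759962 ]
 [225.93747866 137.58053095]
 [228.17266417 158.9925809 ]
 [227.63106007 158.89603131]]
```

View pics/c17.png

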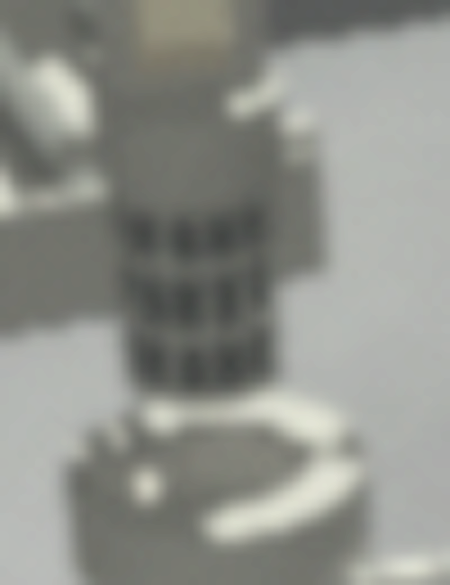

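```bash
python3 - <<'E'
from h import *
print(shift([529.6,220.8,190]),shift([529.6,220.8,150]))
E
```

```text
[0.15594039 2.39275496 0.16766893] [0.20351063 6.39245586 0.17906239]
```

Emit:
apply_moves([
  [[0.16, 0.8, 0.16], -0.005, 0],
  [[0.16, 2, 0.17], -0.005, 0],
  [[0.17, 3.2, 0.17], -0.005, 0],
  [[0.18, 4.4, 0.17], -0.005, 0],
  [[0.2, 5.6, 0.18], -0.005, 0],
])

```text
time: 11.35
tool_pos: [529.5, 220.8, 156.9]
tcp_rot: [-1.574, 0.012, -0.167]
contact_force: [-0.6, 0.8, -3.2]
grip_width: 12.1
```

```bash
python3 - <<'E'
from h import *
st();print(shift([529.6,220.8,135]))
E
```

```text
t 11.35 pos [529.5 220.8 156.9] rot [-1.574  0.012 -0.167] F [-0.6  0.8 -3.2] M [0.05 0.04 0.05] g 12.1 q [ 0.26  0.48  1.45  0.    1.22 -1.14]
[0.03568194 2.18568714 0.00896385]
```

Emit:
apply_moves([
  [[0.01, 0.6, 0], 0, 0],
  [[0.02, 1.2, 0], 0, 0],
  [[0.03, 1.8, 0], 0, 0],
  [[0.04, 2.3, 0], 0, 0],
  [[0.04, 2.5, 0], 0, 0],
])

```text
time: 11.98
tool_pos: [529.5, 220.7, 131.6]
tcp_rot: [-1.574, 0.013, -0.167]
contact_force: [-0.1, 1.0, -3.4]
grip_width: 11.7
```

```bash
python3 - <<'E'
from h import *
st()
for n in ("side","top","wrist"):
    im=vision.capture(n); cv2.imwrite(f"pics/{n}7.png",im[:,:,::-1])
s=cv2.imread("pics/side7.png")[140:200,200:260]; t=cv2.imread("pics/wrist7.png")[150:350,180:380]
cv2.imwrite("pics/c18.png",np.hstack([cv2.resize(t,(400,400),interpolation=2),np.clip(cv2.resize(s,(400,400),interpolation=2)*1.5,0,255)]).astype(np.uint8))
E
```

```text
t 11.97 pos [529.5 220.7 131.6] rot [-1.574  0.013 -0.167] F [-0.1  1.  -3.4] M [ 0.02 -0.    0.03] g 11.7 q [ 0.26  0.5   1.48  0.    1.17 -1.15]
```

View pics/c18.png

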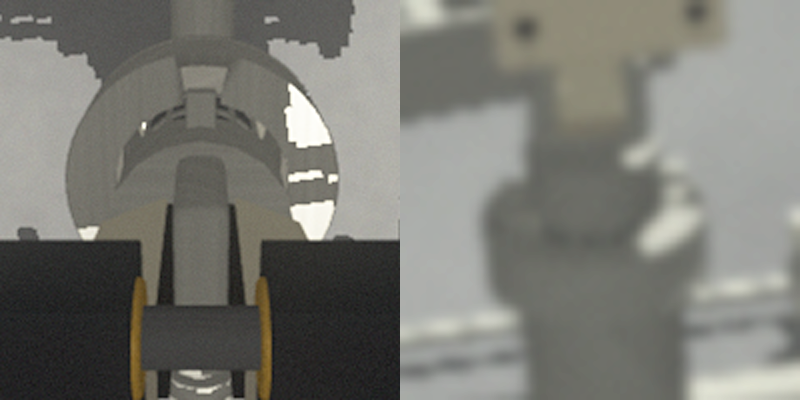

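Emit:
apply_moves([
  [[0, 0.1, 0.05], 0.01, 0],
  [[0, 0.3, 0.05], 0.01, 0],
  [[0.01, 0.5, 0.05], 0.01, 0],
  [[0.01, 0.6, 0.05], 0.01, 0],
])

```text
time: 12.62
tool_pos: [529.7, 221.2, 125.7]
tcp_rot: [-1.574, 0.012, -0.177]
contact_force: [-0.7, 0.3, -2.9]
grip_width: 11.8
```

Emit:
apply_moves([
  [[0, 0.1, 0], 0, 0],
  [[0, 0.2, 0], 0, 0],
  [[0, 0.25, 0], 0, 0],
])

```text
time: 13.0
tool_pos: [529.6, 221.1, 123.1]
tcp_rot: [-1.574, 0.013, -0.177]
contact_force: [0.6, -0.1, -4.2]
grip_width: 11.9
```

```bash
python3 - <<'E'
from h import *
st()
E
```

```text
t 13.00 pos [529.6 221.1 123.1] rot [-1.574  0.013 -0.177] F [ 0.6 -0.1 -4.2] M [ 0.04  0.   -0.03] g 11.9 q [ 0.26  0.51  1.49  0.    1.15 -1.13]
```

Emit:
apply_moves([
  [[0, 0.1, 0], 0, 0],
  [[0, 0.2, 0], 0, 0],
  [[0, 0.3, 0], 0, 0],
])

```text
time: 13.38
tool_pos: [529.6, 221.1, 120.1]
tcp_rot: [-1.574, 0.013, -0.177]
contact_force: [0.1, 0.6, -3.5]
grip_width: 11.9
```

Emit:
apply_moves([
  [[0, 0.1, 0], 0, 0],
  [[0, 0.2, 0], 0, 0],
  [[0, 0.3, 0], 0, 0],
])

```text
time: 13.75
tool_pos: [529.5, 221.1, 117.0]
tcp_rot: [-1.574, 0.013, -0.177]
contact_force: [-0.1, -0.2, -3.9]
grip_width: 11.5
```

No contact yet. By height the lugs are through the rim.

Emit:
apply_moves([
  [[0, 0.1, 0], 0, 0],
  [[0, 0.2, 0], 0, 0],
  [[0, 0.25, 0], 0, 0],
])

```text
time: 14.12
tool_pos: [529.5, 221.1, 114.4]
tcp_rot: [-1.574, 0.013, -0.177]
contact_force: [0.3, 0.7, -3.8]
grip_width: 11.4
```

Emit:
apply_moves([
  [[0, 0.05, 0], 0, 0],
  [[0, 0.1, 0], 0, 0],
  [[0, 0.15, 0], 0, 0],
])

```text
time: 14.5
tool_pos: [529.5, 221.1, 112.9]
tcp_rot: [-1.574, 0.013, -0.177]
contact_force: [-0.6, 0.4, -3.5]
grip_width: 11.4
```

Emit:
apply_moves([
  [[0, 0.05, 0], 0, 0],
  [[0, 0.1, 0], 0, 0],
])

```text
time: 14.75
tool_pos: [529.5, 221.2, 112.1]
tcp_rot: [-1.574, 0.012, -0.177]
contact_force: [-1.5, -0.6, 0.2]
grip_width: 12.2
```

Emit:
apply_moves([
  [[0, 0.05, 0], 0, 0],
  [[0, 0.05, 0], 0, 0],
])

```text
time: 15.0
tool_pos: [529.5, 221.2, 112.1]
tcp_rot: [-1.574, 0.012, -0.177]
contact_force: [-2.4, -0.3, 2.3]
grip_width: 11.2
```

Ledge contact at TCP z = 112.1 (predicted 111.6), so the strainer hangs on its lugs. Now I'll turn it clockwise, bearing down lightly.

Emit:
apply_moves([
  [[-0.03, 0.04, 0], 0.05, 0],
  [[-0.03, 0.04, 0], 0.1, 0],
  [[-0.03, 0.04, 0], 0.15, 0],
])

```text
time: 15.38
tool_pos: [529.9, 221.8, 112.1]
tcp_rot: [-1.574, 0.01, -0.328]
contact_force: [-0.3, 2.2, -1.0]
grip_width: 12.1
```

```bash
python3 - <<'E'
from h import *
st()
E
```

```text
t 15.38 pos [529.9 221.8 112.1] rot [-1.574  0.01  -0.328] F [-0.3  2.2 -1. ] M [ 0.27 -0.21  0.07] g 12.1 q [ 0.26  0.53  1.51  0.    1.12 -0.98]
```

Emit:
apply_moves([
  [[0, 0.05, 0.03], 0.05, 0],
  [[0, 0.05, 0.03], 0.1, 0],
  [[0, 0.05, 0.03], 0.15, 0],
  [[0, 0.05, 0.03], 0.2, 0],
])

```text
time: 15.88
tool_pos: [529.9, 222.6, 112.0]
tcp_rot: [-1.575, 0.009, -0.53]
contact_force: [-2.3, 2.1, 2.4]
grip_width: 11.5
```

```bash
python3 - <<'E'
from h import *
st()
E
```

```text
t 15.88 pos [529.9 222.6 112. ] rot [-1.575  0.009 -0.53 ] F [-2.3  2.1  2.4] M [0.19 0.37 0.16] g 11.5 q [ 0.26  0.53  1.51  0.    1.12 -0.78]
```

Emit:
apply_moves([
  [[-0.05, 0.05, 0], 0.05, 0],
  [[-0.05, 0.05, 0], 0.1, 0],
  [[-0.05, 0.05, 0], 0.15, 0],
])

```text
time: 16.25
tool_pos: [529.8, 223.1, 112.0]
tcp_rot: [-1.576, 0.008, -0.681]
contact_force: [-1.3, 0.7, 1.5]
grip_width: 11.8
```

```bash
python3 - <<'E'
from h import *
st()
E
```

```text
t 16.25 pos [529.8 223.1 112. ] rot [-1.576  0.008 -0.681] F [-1.3  0.7  1.5] M [-0.06  0.09  0.11] g 11.8 q [ 0.26  0.52  1.51  0.    1.12 -0.63]
```

Emit:
apply_moves([
  [[-0.02, 0.08, 0.01], 0.04, 0],
  [[-0.02, 0.08, 0.02], 0.08, 0],
  [[-0.02, 0.08, 0.02], 0.08, 0],
])

```text
time: 16.62
tool_pos: [529.8, 223.3, 111.8]
tcp_rot: [-1.576, 0.007, -0.76]
contact_force: [-2.7, -1.3, 4.9]
grip_width: 11.9
```

```bash
python3 - <<'E'
from h import *
st()
E
```

```text
t 16.62 pos [529.8 223.3 111.8] rot [-1.576  0.007 -0.76 ] F [-2.7 -1.3  4.9] M [-0.44  0.43  0.03] g 11.9 q [ 0.26  0.52  1.51  0.    1.12 -0.55]
```

Emit:
apply_moves([
  [[-0.02, 0.07, 0], 0.04, 0],
  [[-0.02, 0.07, 0], 0.08, 0],
  [[-0.02, 0.07, 0], 0.08, 0],
])

```text
time: 17.0
tool_pos: [529.8, 223.4, 111.8]
tcp_rot: [-1.576, 0.006, -0.839]
contact_force: [-2.9, -0.5, 5.4]
grip_width: 11.6
```

Emit:
apply_moves([
  [[-0.02, 0.07, 0], 0.04, 0],
  [[-0.02, 0.07, 0], 0.08, 0],
  [[-0.02, 0.07, 0], 0.08, 0],
])

```text
time: 17.38
tool_pos: [529.8, 223.4, 111.7]
tcp_rot: [-1.576, 0.005, -0.918]
contact_force: [-4.3, -1.0, 5.9]
grip_width: 11.7
```

```bash
python3 - <<'E'
from h import *
st()
E
```

```text
t 17.38 pos [529.8 223.4 111.7] rot [-1.576  0.005 -0.918] F [-4.3 -1.   5.9] M [-0.44  0.45  0.17] g 11.7 q [ 0.26  0.52  1.51  0.    1.11 -0.39]
```

Emit:
apply_moves([
  [[-0.05, 0.06, -0.06], 0.04, 0],
  [[-0.05, 0.06, -0.06], 0.08, 0],
  [[-0.05, 0.06, -0.06], 0.08, 0],
])

```text
time: 17.75
tool_pos: [529.8, 223.5, 111.7]
tcp_rot: [-1.574, 0.004, -0.997]
contact_force: [-0.6, -1.5, 4.4]
grip_width: 11.9
```

```bash
python3 - <<'E'
from h import *
st()
E
```

```text
t 17.75 pos [529.8 223.5 111.7] rot [-1.574  0.004 -0.997] F [-0.6 -1.5  4.4] M [-0.43 -0.02  0.09] g 11.9 q [ 0.26  0.52  1.51  0.    1.11 -0.31]
```

Emit:
apply_moves([
  [[0, 0.06, 0], 0.04, 0],
  [[0, 0.06, 0], 0.08, 0],
  [[0, 0.06, 0], 0.08, 0],
])

```text
time: 18.12
tool_pos: [530.2, 223.5, 111.6]
tcp_rot: [-1.574, 0.003, -1.076]
contact_force: [-2.0, -1.8, 5.7]
grip_width: 11.8
```

Emit:
apply_moves([
  [[0, 0.07, 0], 0.04, 0],
  [[0, 0.07, 0], 0.08, 0],
  [[0, 0.07, 0], 0.08, 0],
])

```text
time: 18.5
tool_pos: [530.3, 223.4, 111.5]
tcp_rot: [-1.573, 0.002, -1.155]
contact_force: [-2.4, -1.4, 6.1]
grip_width: 12.2
```

```bash
python3 - <<'E'
from h import *
st()
E
```

```text
t 18.50 pos [530.3 223.4 111.5] rot [-1.573  0.002 -1.155] F [-2.4 -1.4  6.1] M [-0.55  0.4  -0.03] g 12.2 q [ 0.26  0.52  1.51  0.    1.11 -0.15]
```

Emit:
apply_moves([
  [[0, 0.07, -0.04], 0.04, 0],
  [[0, 0.07, -0.04], 0.08, 0],
  [[0, 0.07, -0.04], 0.08, 0],
])

```text
time: 18.88
tool_pos: [530.4, 223.4, 111.4]
tcp_rot: [-1.572, 0.002, -1.233]
contact_force: [-1.9, -0.9, 5.5]
grip_width: 12.0
```

Emit:
apply_moves([
  [[0, 0.07, -0.02], 0.04, 0],
  [[0, 0.07, -0.02], 0.08, 0],
  [[0, 0.07, -0.02], 0.08, 0],
])

```text
time: 19.25
tool_pos: [530.5, 223.3, 111.0]
tcp_rot: [-1.572, 0.002, -1.312]
contact_force: [-0.7, -0.4, 4.2]
grip_width: 11.9
```

```bash
python3 - <<'E'
from h import *
st()
E
```

```text
t 19.25 pos [530.5 223.3 111. ] rot [-1.572  0.002 -1.312] F [-0.7 -0.4  4.2] M [-0.3   0.13 -0.  ] g 11.9 q [0.26 0.52 1.52 0.   1.1  0.  ]
```

Emit:
apply_moves([
  [[0, 0.08, 0], 0, 0],
  [[0, 0.08, 0], 0, 0],
])

```text
time: 19.5
tool_pos: [530.5, 223.3, 110.2]
tcp_rot: [-1.572, 0.002, -1.311]
contact_force: [-2.2, -1.5, 3.6]
grip_width: 11.8
```

Emit:
apply_moves([
  [[0, 0.08, 0], 0, 0],
  [[0, 0.08, 0], 0, 0],
])

```text
time: 19.75
tool_pos: [530.5, 223.3, 109.2]
tcp_rot: [-1.572, 0.002, -1.311]
contact_force: [-1.5, -1.4, 3.7]
grip_width: 11.6
```

```bash
python3 - <<'E'
from h import *
st()
E
```

```text
t 19.75 pos [530.5 223.3 109.2] rot [-1.572  0.002 -1.311] F [-1.5 -1.4  3.7] M [-0.35  0.16  0.  ] g 11.6 q [0.26 0.52 1.52 0.   1.1  0.  ]
```

The lugs are in the notches at about 66° from the gap: it sinks at a steady ~7 N, as the seal should. I'll press on until it stops firmly.

Emit:
apply_moves([
  [[0, 0.08, 0], 0, 0],
  [[0, 0.08, 0], 0, 0],
])

```text
time: 20.0
tool_pos: [530.6, 223.2, 108.3]
tcp_rot: [-1.572, 0.002, -1.311]
contact_force: [-1.0, -1.8, 4.2]
grip_width: 11.9
```

Emit:
apply_moves([
  [[0, 0.08, 0], 0, 0],
  [[0, 0.08, 0], 0, 0],
])

```text
time: 20.25
tool_pos: [530.6, 223.2, 107.4]
tcp_rot: [-1.572, 0.002, -1.311]
contact_force: [-0.3, -1.4, 3.8]
grip_width: 11.9
```

Emit:
apply_moves([
  [[0, 0.07, 0], 0, 0],
  [[0, 0.07, 0], 0, 0],
])

```text
time: 20.5
tool_pos: [530.5, 223.3, 106.8]
tcp_rot: [-1.572, 0.002, -1.311]
contact_force: [-1.7, -1.3, 5.5]
grip_width: 11.8
```

```bash
python3 - <<'E'
from h import *
st()
E
```

```text
t 20.50 pos [530.5 223.3 106.8] rot [-1.572  0.002 -1.311] F [-1.7 -1.3  5.5] M [-0.39  0.22 -0.03] g 11.8 q [0.26 0.53 1.52 0.   1.09 0.  ]
```

Emit:
apply_moves([
  [[0, 0.06, 0], 0, 0],
  [[0, 0.06, 0], 0, 0],
])

```text
time: 20.75
tool_pos: [530.6, 223.2, 106.7]
tcp_rot: [-1.571, 0.002, -1.311]
contact_force: [-2.1, -0.9, 8.6]
grip_width: 12.0
```

Emit:
apply_moves([
  [[0, 0.08, 0], 0, 0],
  [[0, 0.08, 0], 0, 0],
])

```text
time: 21.0
tool_pos: [530.6, 223.3, 106.8]
tcp_rot: [-1.571, 0.002, -1.311]
contact_force: [-3.3, -2.2, 10.0]
grip_width: 11.7
```

Hard stop at z = 106.7 with the force rising to about 14 N net and no further travel. That matches home (5 mm below the ledge). I'll unload, open and back off upwards.

Emit:
apply_moves([
  [[0, 0, 0], 0, 0],
  [[0, 0, 0], 0, 1.6],
  [[0, 0, 0], 0, 2.5],
  [[0, 0, 0], 0, 4],
])

```text
time: 21.5
tool_pos: [530.5, 223.4, 106.4]
tcp_rot: [-1.571, 0.002, -1.311]
contact_force: [-0.3, -0.2, -0.4]
grip_width: 30.7
```

Emit:
apply_moves([
  [[0, 0, 0], 0, 6],
  [[0, 0, 0], 0, 6],
  [[0, 0, 0], 0, 6],
])

```text
time: 21.88
tool_pos: [530.5, 223.4, 106.4]
tcp_rot: [-1.571, 0.002, -1.311]
contact_force: [0.3, 0.4, 0.3]
grip_width: 58.5
```

```bash
python3 - <<'E'
from h import *
st()
E
```

```text
t 21.88 pos [530.5 223.4 106.4] rot [-1.571  0.002 -1.311] F [0.3 0.4 0.3] M [-0.09  0.03  0.02] g 58.5 q [0.26 0.53 1.52 0.   1.09 0.  ]
```

Emit:
apply_moves([
  [[0, -1, 0], 0, 6],
  [[0, -3, 0], 0, 6],
  [[0, -6, 0], 0, 6],
  [[0, -9, 0], 0, 6],
  [[0, -12, 0], 0, 6],
])

```text
time: 22.5
tool_pos: [530.6, 223.2, 228.2]
tcp_rot: [-1.57, 0.002, -1.311]
contact_force: [-0.4, 0.3, 0.5]
grip_width: 60.1
```

```bash
python3 - <<'E'
from h import *
st(); i=vision.camera_info("wrist")
for n in ("side","top","wrist"):
    im=vision.capture(n); cv2.imwrite(f"pics/{n}8.png",im[:,:,::-1])
s=cv2.imread("pics/side8.png")[140:200,200:260]; t=cv2.imread("pics/wrist8.png")[130:310,190:370]
cv2.imwrite("pics/c19.png",np.hstack([cv2.resize(t,(400,400),interpolation=2),np.clip(cv2.resize(s,(400,400),interpolation=2)*1.5,0,255)]).astype(np.uint8))
print(proj(vision.camera_info("side"),[[529,221.5,151],[529,221.5,156]]))
E
```

```text
t 22.50 pos [530.6 223.2 228.2] rot [-1.57   0.002 -1.311] F [-0.4  0.3  0.5] M [-0.08 -0.   -0.04] g 60.1 q [0.26 0.42 1.34 0.   1.38 0.  ]
[[227.6663557  158.60633754]
 [227.50418164 156.7021147 ]]
```

View pics/c19.png

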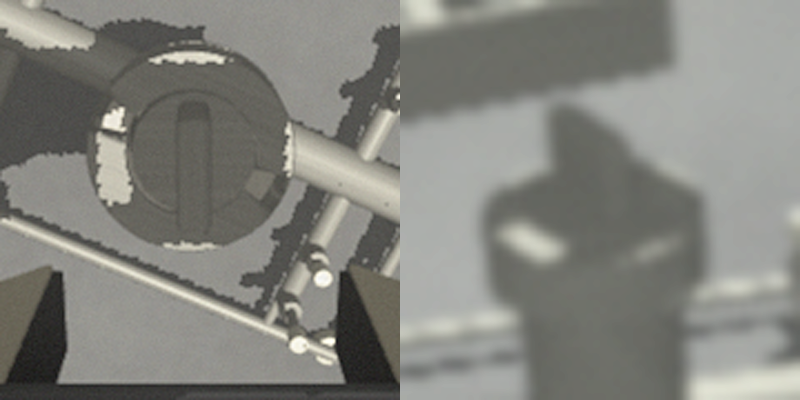

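View pics/side8.png

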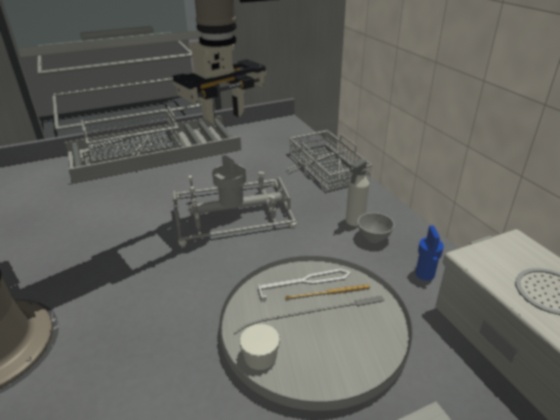

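```bash
python3 - <<'E'
from plant import order
print(order.close_job())
E
```

```text
the job is handed in; nothing more can be done
None
```

The strainer is seated in the filter housing, and I handed the job in with the robot touching nothing, at about 22.7 s of the 72 s. I picked the steel strainer from the turntable by its fin and left the blue look-alike alone. I lowered it through the collar gaps until the lugs met the ledge at TCP z ≈ 112. Bearing down at about 3 to 10 N, I turned it clockwise until the lugs found the notches, about 66° from the gap. It then sank at a steady 7 N or so, and I pressed until it stopped.

**Last checks:**
- **Fully down:** it stopped hard at z = 106.7, about 5 mm below the ledge, with about 14 N net and no more travel. After release, the fin top in the side view was at row 159.2; 158.6 is expected when home and 156.7 if it were still on the ledge.
- **Upright and aligned:** the fin is upright, turned to the notch angle, with the plug about flush with the rim.
- **Left alone:** in the final side view the instruments, pot, bowl and bottle look undisturbed.
- **Touching nothing:** the measured force was about zero and the gripper was about 110 mm clear.

**Failed or disagreed:**
- **Fingertips:** the real fingertips sit about 32 mm higher than the stated tool geometry. My first grasp closed above the fin on nothing; I corrected from the pictures and the second try held.
- **Collar centre:** the wrist camera put it about 2 mm off from the top and side cameras. I aimed between the two and finished by feel.

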